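Make up the pouring kit and the swiping kit

ROBOT

A 6-joint arm with a two-finger parallel gripper is mounted at the origin on the work surface. World frame = base frame: x ahead of the robot, y to its left, z up, the work surface at z = 0. Lengths are in m, angles in rad, forces in N, time in s.
With the tool pointing down it reaches from about 0.375 to 0.75 m from the base axis. Payload 9 kg.
Tool frame: the origin (TCP) lies midway between the tips of the shut fingers; the grasp point (between the pads) lies 19 mm behind it (robot.tcp_to_grasp is the distance from the TCP to the grasp point, in m); z points along the fingers, y is the line along which they close (so a half turn about z gives the same grasp; the last joint's range is limited). The gripper opens to 85 mm and grips with 20 to 120 N. Pads are 22 mm wide; open, the fingers measure 114 mm over their backs; the gripper's body (76 mm by 85 mm) begins 54 mm behind the grasp point. The pads swing forward as they close: fully open they stand 13 mm farther back than shut.
Start: joints at [0.927, 0.104, 0.097, 1.564, 0, 1.353], TCP at [0.248, 0.546, 0.231] pointing down, gripper open.
Joint ranges: [-2.99, 2.99], [-0.84, 1.86], [-1.1, 1.16], [-1.84, 2.11], [-1.51, 1.56], [-3.14, 3.14]. Speed limits (rad/s): [2.22, 2.22, 2.57, 3.14, 3.14, 3.14].

INTERFACE

Orientations are given as [roll, pitch, yaw] about the fixed x, y, z axes, in that order (R = Rz(yaw) Ry(pitch) Rx(roll)).
In Python, from plant import robot gives the robot as it stands. The module is installed in compiled form; this text tells all that it offers.
- The arm moves only by the tool play_rows, never from a script. Its argument "targets" is a list of rows, each a list of 5 numbers: the finger opening in m, from 0 to 0.0854, then the shift along the world's x, y, z in m, then the turn about the world's z in degrees. A call has 1 to 12 rows; each row is the pose to reach, as a shift and turn from the pose commanded when the call began; what a row does not reach only later rows make up. A row lasts 1/12 s, in which the tool goes at most 41.7 mm and 7.16 degrees, less where a joint would pass 70% of its speed; a pose out of reach is approached as far as the arm can. A call with a gripper value outside its range is refused whole. The fingers move at their own pace and stop on an object; the grip force is fixed at half the most. Time passes only in rows, so rows that repeat a pose let the fingers close. It gives the time, the measured TCP pose, the force, the opening and the grip force at its end, in the units of the state.
- robot.get_state(): the state, without advancing time (a new reading comes with each control period).
- robot.read_camera(name): name is "scene" or "top"; returns the picture (420x560x3 uint8, red, green, blue); there is no depth.
- robot.get_calibration(name): a dict with "fx", "fy", "cx", "cy" (pixels), "extrinsics" (4x4, takes a point from world to camera coordinates). Camera axes: x right, y up, looking along -z (the intrinsics and any distortion apply to the point x, -y, -z); pixel columns grow to the right and rows downward; lengths in m; the calibration is good to about 2 mm. A picture is of the moment at which its call begins. get_calibration takes no time and is no camera call.
- robot.hand_in(): hands the job in; it is judged then, once.
The state is a dict: "t": time; "joints": joint angles; "joint_velocities": joint speeds; "tau": joint torques, N m; "position": TCP position; "tcp_rot": TCP orientation; "ft_force": force on the tool from outside, world axes, zero at the start; "moment": the same for the moment, N m; "gripper_width": finger opening in m; "gripper_force": force on a finger pad.
Only numpy, scipy, OpenCV 4.12 (cv2) and the standard library are available. Lean on these libraries where they do the work, as an engineer would, in place of code of your own. Each camera call takes 0.05 s, during which the arm holds its last target. There are 200 camera calls.

TASK

Make up the two kits for the paint-pouring class from the row of stock: in the three-compartment tray stand the squeeze bottle in the smallest compartment, the lidded jar in the middle one and the tall upturned cup in the largest; in the two-compartment tray lay the painting knife along the long compartment and stand the small upturned cup in the short one. Everything stands or lies flat on the floor of its compartment the same way up as it was in the row, and none of it is knocked over on the way. Leave the used cup (mouth up, with paint runs) where it stands, and do not touch the wet painting.

Things in the scene. Friction and masses are not known exactly. Their poses are not given: they have to be found in the camera images.
- bottle_c (a point): Centre (half-way up) of the squeeze bottle: off-white plastic, 44 mm diameter body with straight sides up to 64 mm, then a narrow shoulder and pointed nozzle up to 98 mm in all; the point is 49 mm above its underside, z along the bottle upward. About 110 g. It stands somewhere in the row of stock beyond the trays.
- jar_c (a point): Centre (half-way up) of the closed screw-lid jar: squat, 60 mm across the ridged white lid (top 18 mm), body 58 mm diameter, 55 mm high; the point is 27.5 mm above its underside, z upward. About 150 g. It stands somewhere in the row of stock beyond the trays.
- tall_cup_c (a point): Centre (half-way up) of the tall clean white cup, standing upside down (mouth down): 72 mm diameter at the rim on the table, tapering to 48 mm at the closed top, 90 mm high; the point is 45 mm above its underside (60 mm diameter there), z upward. About 25 g, acts as solid. It stands somewhere in the row of stock beyond the trays.
- small_cup_c (a point): Centre (half-way up) of the small clean white cup, standing upside down: 52 mm diameter at the rim on the table, tapering to 38 mm at the closed top, 50 mm high; the point is 25 mm above its underside (45 mm diameter there), z upward. About 15 g, acts as solid. It stands somewhere in the row of stock beyond the trays.
- knife_c (a point): Mid-length of the cranked painting knife, the place to grip it: 180 mm long, lying flat in the row, handle towards the robot. x runs along it to the blade tip, z up. Wooden handle 26 mm wide, 24 mm high, from x = -90 to +20 mm; thin steel blade 48 mm wide, from 38 to 90 mm. The point is 12 mm above its underside. 80 g, balance 25 mm towards the handle. It may point either way in the tray.
- tray3: Three-compartment tray, light grey, fixed, long side across the robot's front: 102 (its x) by 256 mm (its y), origin at the centre of its underside. Floor 3 mm thick, walls 4 mm, their tops 15 mm above the table. Compartments, 94 mm wide in x: smallest y = -124 to -58 mm (centre -91), middle -54 to 26 (centre -14), largest 30 to 124 (centre 77).
- tray2: Two-compartment tray, light grey, fixed, beside the other: 102 (its x) by 292 mm (its y), origin at the centre of its underside. Floor 3 mm thick, walls 4 mm, their tops 15 mm above the table. Compartments, 94 mm wide in x: short y = -142 to -66 mm (centre -104), long -62 to 142 (centre 40).
- used_cup: The used cup, to be left alone: as large as the tall cup but mouth up, open, with blue paint runs down its side: 72 mm across the mouth, 90 mm high; origin at the centre of its underside. It stands among the row of stock.
- painting: The wet painting, not to be touched: a 120 mm square canvas with blue and cream swirls on four pointed feet, its top 48 mm above the table; origin on the table under its centre. It lies left or right of the trays, nearer the robot.
Things that resemble listed ones, but are neither listed nor needed, are in the scene too. What is shaped like the part that bears knife_c but yellow is not meant.

How it is judged:
By the outcome, as a careful person would: the job done as asked, in the order asked, and still so for the second after the job is handed in, with the robot touching nothing.
It also fails if it takes over 136 s, if anything falls off the work surface, if the arm or the gripper's body presses on something with over 40 N, if the wrist force passes 120 N, or if a joint passes its speed limit or range.

## Working session

There is one attempt and no reset: what is moved stays moved. The work goes in short steps, Python scripts to look and compute and a tool call to move; the robot and the scene stay as the last step left them, time stands still between calls to the robot, and variables do not carry over. Pictures are saved under pics/ and viewed, at most 17 in all, crops included, and the job is handed in when it is done.

Besides the shell and the picture viewer there is one more tool, called after "Request:" as name([rows], argument=value, ...), one row to a line, values as JSON. play_rows: Moves the arm, as the interface text tells. Its arguments: {"type":"object","properties":{"targets":{"type":"array","items":{"type":"array","items":{"type":"number"}}}},"required":["targets"]}

```bash
mkdir -p pics
python3 - <<'E'
from plant import robot
import cv2
for n in("scene","top"):
    cv2.imwrite(f"pics/{n}0.png",robot.read_camera(n)[:,:,::-1])
    c=robot.get_calibration(n);print(n,c)
s=robot.get_state();print(s)
E
```

```text
scene {'fx': 510.70461493697024, 'fy': 510.70461493697024, 'cx': 278.3393038561822, 'cy': 210.2392350470448, 'extrinsics': array([[ 0.82790924,  0.56085502, -0.00281673, -0.37159234],
       [-0.42658094,  0.63294453,  0.64607269,  0.16580015],
       [ 0.36413595, -0.53368799,  0.76327069, -1.52000245],
       [ 0.        ,  0.        ,  0.        ,  1.        ]])}
top {'fx': 467.1807891236733, 'fy': 467.1807891236733, 'cx': 279.0448676513571, 'cy': 206.39464571200097, 'extrinsics': array([[-0.02070407, -0.99971945,  0.01150502, -0.00472449],
       [ 0.98811559, -0.01870794,  0.15256999, -0.46617207],
       [-0.15231195,  0.0145271 ,  0.9882257 , -1.16653207],
       [ 0.        ,  0.        ,  0.        ,  1.        ]])}
{'t': 0.1, 'joints': array([ 9.27255423e-01,  1.04632113e-01,  9.65536919e-02,  1.56389444e+00,
       -3.14597811e-05,  1.35307973e+00]), 'joint_velocities': array([-0.00063837, -0.00060385,  0.00394658, -0.00015689,  0.00021391,
       -0.00157809]), 'tau': array([ 7.51304993e-03, -5.58207536e+01,  5.04720211e+01,  1.29537407e-02,
       -2.29703546e-04, -6.38119718e-05]), 'position': array([0.24767099, 0.54617325, 0.23060812]), 'tcp_rot': array([-3.14043709e+00, -2.23415871e-04,  2.71576823e+00]), 'ft_force': array([ 0.57793842, -0.08765946, -0.73756722]), 'moment': array([-0.03411624, -0.017458  , -0.01046899]), 'gripper_force': 0.0, 'gripper_width': 0.08491682435154609}
```

View pics/scene0.png

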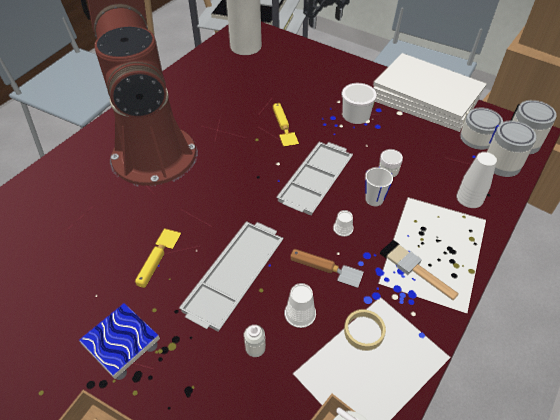

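View pics/top0.png

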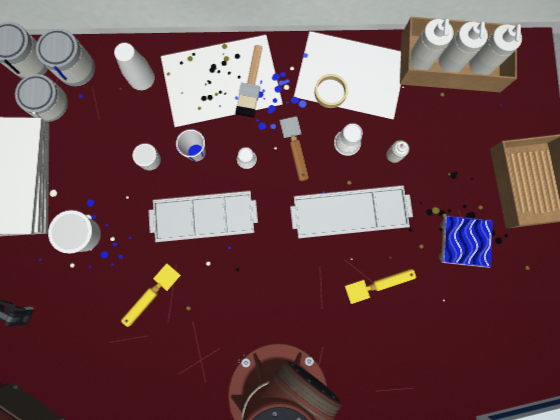

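Run:
```python
import cv2
t=cv2.imread("pics/top0.png")
cv2.imwrite("pics/ct1.png",cv2.resize(t[110:250,140:280],None,fx=4.2,fy=4.2,interpolation=cv2.INTER_CUBIC))
cv2.imwrite("pics/ct2.png",cv2.resize(t[105:245,270:420],None,fx=4.2,fy=4.2,interpolation=cv2.INTER_CUBIC))
s=cv2.imread("pics/scene0.png")
cv2.imwrite("pics/cs1.png",cv2.resize(s[130:365,170:405],None,fx=2.5,fy=2.5,interpolation=cv2.INTER_CUBIC))
```

```text
(no output)
```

View pics/ct1.png

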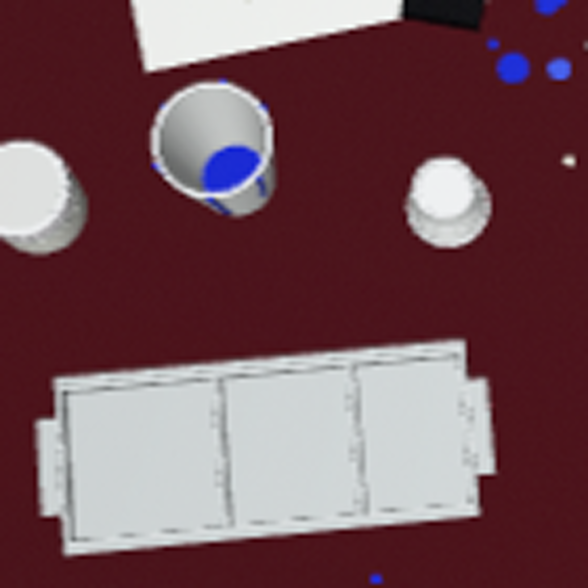

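View pics/ct2.png

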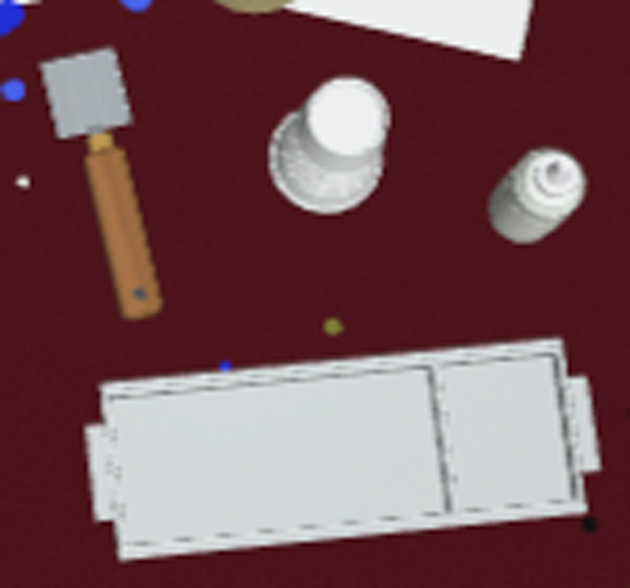

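View pics/cs1.png

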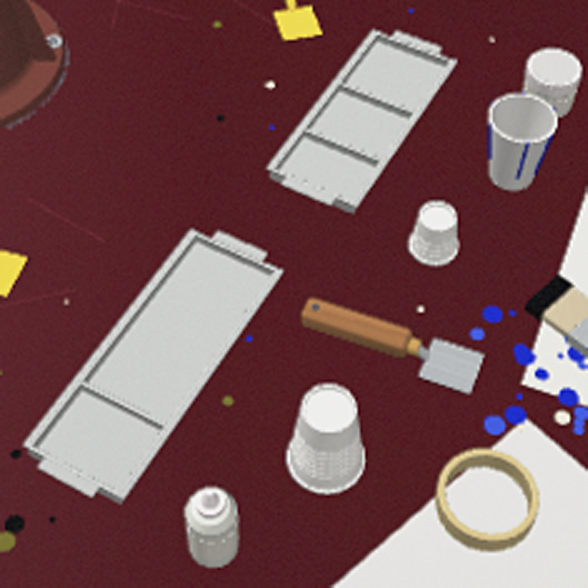

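```bash
cat > h.py <<'E'
import numpy as np
from plant import robot
C={n:robot.get_calibration(n) for n in("top","scene")}
def P(n):
    c=C[n];K=np.array([[c["fx"],0,c["cx"]],[0,c["fy"],c["cy"]],[0,0,1]])
    return K@np.diag([1,-1,-1])@c["extrinsics"][:3]
def back(n,uv,z):
    M=P(n);H=np.c_[M[:,0],M[:,1],M[:,2]*z+M[:,3]]
    q=np.linalg.solve(H,[uv[0],uv[1],1]);return q[:2]/q[2]
def proj(n,p):
    q=P(n)@np.r_[p,1];return q[:2]/q[2]
def crop(uv,s,off): return (np.array(uv)+.5)/s-.5+np.array(off)
E
python3 - <<'E'
from h import *
import cv2
np.set_printoptions(precision=4,suppress=True)
a=lambda u:crop(u,4.2,(140,110)); b=lambda u:crop(u,4.2,(270,105)); s=lambda u:crop(u,2.5,(170,130))
for nm,f,cs,z in (("tray3",a,[(54,378),(465,341),(480,516),(66,555)],.015),("tray2",b,[(101,384),(562,341),(586,513),(121,559)],.015)):
    p=np.array([back("top",f(c),z) for c in cs]);ctr=p.mean(0)
    w=(p[0]+p[3]-p[1]-p[2])/2;d=(p[0]+p[1]-p[2]-p[3])/2
    print(nm,ctr,"len",np.linalg.norm(w),np.linalg.norm(d),"yaw",np.degrees(np.arctan2(-w[0],w[1])),np.degrees(np.arctan2(d[1],d[0])))
for n,f,ct,z,cs in (("jar",a,(22,189),.055,(553,70)),("used",a,(212,140),.09,(522,120)),("small",a,(444,188),.05,(438,218)),("tall",b,(347,118),.09,(328,409)),("bottle",b,(554,170),.098,(211,498))):
    print(n,back("top",f(ct),z),back("scene",s(cs),z), "tri", (lambda X:(X[:3]/X[3]).ravel())(cv2.triangulatePoints(P("top"),P("scene"),f(ct).reshape(2,1),s(cs).reshape(2,1))))
print("small base",back("top",a((448,206)),0),"tall base",back("top",b((327,156)),0))
print("knife end",back("top",b((142,311)),.012),"mid of fwd handle",back("top",b((102,150)),.02),"tip",back("top",b((77,56)),.01),"blade ctr",back("top",b((86,93)),.01))
print("painting",[back("top",u,.048) for u in((443,217),(493,219),(491,267),(440,261))])
E
```

```text
tray3 [0.4476 0.184 ] len 0.25597268046702115 0.11065662381089482 yaw 4.229628922814611 4.566980573492199
tray2 [ 0.4523 -0.2033] len 0.29130256958801143 0.10983230898007607 yaw 4.427757596764406 4.65369822648818
jar [0.604 0.328] [0.6094 0.325 ] tri [0.6068 0.3305 0.0487]
used [0.6225 0.2061] [0.6271 0.2028] tri [0.6249 0.2076 0.0843]
small [0.6015 0.0706] [0.6065 0.069 ] tri [0.6041 0.0718 0.0451]
tall [ 0.6421 -0.2016] [ 0.6459 -0.2032] tri [ 0.6441 -0.2017  0.0861]
bottle [ 0.6055 -0.3221] [ 0.614  -0.3317] tri [ 0.6094 -0.3261  0.0841]
small base [0.6031 0.071 ] tall base [ 0.6454 -0.2038]
knife end [ 0.5428 -0.0805] mid of fwd handle [ 0.6459 -0.0575] tip [ 0.7119 -0.0435] blade ctr [ 0.687  -0.0487]
painting [array([ 0.4289, -0.431 ]), array([ 0.4213, -0.5587]), array([ 0.3001, -0.5426]), array([ 0.3177, -0.4152])]
```

Run:
```python
from h import *
np.set_printoptions(precision=4,suppress=True)
s=lambda u:crop(u,2.5,(170,130))
for cs in ([(375,30),(457,62),(353,207),(269,170)],[(192,231),(282,271),(122,497),(25,445)]):
    p=np.array([back("scene",s(c),.015) for c in cs]);print(p.mean(0),np.linalg.norm(p[0]-p[1]),np.linalg.norm(p[1]-p[2]),np.linalg.norm(p[0]-p[3]))
# knife in scene: handle end, ferrule end, blade tip mid
for u,z in (((307,311),.012),((411,342),.018),((478,367),.005)): print(back("scene",s(u),z))
print("cam",*[-C[n]["extrinsics"][:3,:3].T@C[n]["extrinsics"][:3,3] for n in C])
t=robot.get_state()["position"];print(proj("top",t),proj("scene",t))
```

```text
[0.4523 0.1844] 0.10854098907695385 0.257285876478766 0.2578708566670771
[ 0.4557 -0.2025] 0.10737274029377696 0.2897606769971253 0.2895024219226022
[ 0.5451 -0.0792]
[ 0.651  -0.0572]
[ 0.7157 -0.0379]
cam [0.2829 0.0035 1.224 ] [ 0.9319 -0.7077  1.052 ]
[ 12.1656 301.1781] [324.321   26.8706]
```

Run:
```python
from h import *
import cv2
np.set_printoptions(precision=4,suppress=True)
from scipy.optimize import minimize
# silhouette match of the bottle: cylinder body + cone against a white mask, per camera
def sil(n,x,y,prof,shape=(420,560),k=4):
    m=np.zeros((shape[0],shape[1]),np.uint8);th=np.linspace(0,2*np.pi,40)
    for (z0,r0),(z1,r1) in zip(prof,prof[1:]):
        pts=np.array([proj(n,(x+r*np.cos(t),y+r*np.sin(t),z)) for z,r in((z0,r0),(z1,r1)) for t in th])
        cv2.fillConvexPoly(m,cv2.convexHull((pts*16).round().astype(np.int32)),255,cv2.LINE_AA,4)
    return m/255.
O={"bottle":((.609,-.326),[(0,.022),(.064,.022),(.075,.01),(.098,.004)]),"tall":((.644,-.2025),[(0,.036),(.09,.024)]),
"small":((.604,.07),[(0,.026),(.05,.019)]),"jar":((.6065,.3275),[(0,.029),(.037,.029),(.0371,.03),(.055,.03)])}
for n in("top","scene"):
    im=cv2.imread(f"pics/{n}0.png").astype(float)
    w=np.clip((im[:,:,1]-25)/80,0,1)
    for k,(c,pr) in O.items():
        u=proj(n,(*c,.04)).astype(int);sl=np.s_[u[1]-30:u[1]+30,u[0]-30:u[0]+30]
        f=lambda p:((sil(n,p[0]/1e3,p[1]/1e3,pr)-w)[sl]**2).sum()
        r=minimize(f,np.array(c)*1e3,method="Nelder-Mead",options=dict(initial_simplex=np.array(c)*1e3+np.array([[0,0],[8,0],[0,8]]),maxiter=60))
        print(n,k,r.x,r.fun)
```

```text
top bottle [ 607.5439 -328.4414] 14.792865123990772
top tall [ 643.9102 -202.2429] 217.94042687908498
top small [602.6716  70.9142] 20.218744112841215
top jar [605.7283 331.2368] 16.26879151047674
scene bottle [ 608.9194 -327.98  ] 117.21010584871203
scene tall [ 644.5701 -201.259 ] 19.658838848039217
scene small [603.7467  72.3661] 349.009805663687
scene jar [607.5052 328.3327] 438.63494040753557
```

Request:
play_rows([
  [0.085,0.18,-0.437,0,-65.6],
  [0.085,0.18,-0.437,0,-65.6],
  [0.085,0.18,-0.437,0,-65.6],
  [0.085,0.18,-0.437,0,-65.6],
  [0.085,0.18,-0.437,0,-65.6],
  [0.085,0.18,-0.437,0,-65.6],
  [0.085,0.18,-0.437,0,-65.6],
  [0.085,0.18,-0.437,0,-65.6],
  [0.085,0.18,-0.437,0,-65.6],
  [0.085,0.18,-0.437,0,-65.6],
  [0.085,0.18,-0.437,0,-65.6],
  [0.085,0.18,-0.437,0,-65.6],
])

```text
t: 1.1
position: [0.429, 0.1053, 0.2309]
tcp_rot: [3.141, 0.001, 1.567]
ft_force: [-1.0, 1.3, 0.8]
gripper_width: 0.0849
gripper_force: 0.0
```

Request:
play_rows([
  [0.085,0.18,-0.437,0,0],
  [0.085,0.18,-0.437,0,0],
  [0.085,0.18,-0.437,0,0],
  [0.085,0.18,-0.437,0,0],
  [0.085,0.18,-0.437,0,0],
  [0.085,0.18,-0.437,0,0],
  [0.085,0.18,-0.437,0,0],
  [0.085,0.18,-0.437,0,0],
  [0.085,0.18,-0.437,0,0],
  [0.085,0.18,-0.437,0,0],
  [0.085,0.18,-0.437,0,0],
  [0.085,0.18,-0.437,0,0],
])

```text
t: 2.1
position: [0.6079, -0.3324, 0.2284]
tcp_rot: [-3.14, -0.001, 1.568]
ft_force: [-0.0, 0.0, 0.1]
gripper_width: 0.0852
gripper_force: 0.0
```

Request:
play_rows([
  [0.085,0,0,-0.04,0],
  [0.085,0,0,-0.08,0],
  [0.085,0,0,-0.08,0],
  [0.085,0,0,-0.08,0],
])

```text
t: 2.43
position: [0.6061, -0.3261, 0.1487]
tcp_rot: [-3.137, -0.004, 1.571]
ft_force: [1.2, 0.3, 0.7]
gripper_width: 0.085
gripper_force: 0.0
```

Run:
```python
from h import *
import cv2
p=robot.get_state()["position"];print(p)
a=robot.read_camera("top");b=robot.read_camera("scene")
f=lambda im,n,c:cv2.resize(im[c[1]-60:c[1]+60,c[0]-60:c[0]+60],(480,480),interpolation=cv2.INTER_CUBIC)
out=[]
cv2.imwrite("pics/g1.png",cv2.resize(np.hstack([a[90:210,340:460],b[270:390,195:315]]),(800,400),interpolation=cv2.INTER_CUBIC)[:,:,::-1])
```

```text
[ 0.6060675  -0.32611895  0.14865948]
```

View pics/g1.png

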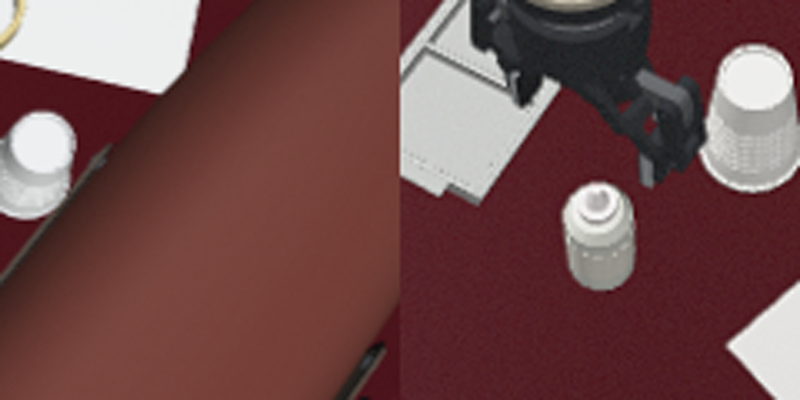

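The view shows the bottle (scene crop ~ (600,235)) under the gripper with the fingers fore and aft of it; nothing else is in the way.

Request:
play_rows([
  [0.085,0,0,-0.03,0],
  [0.085,0,0,-0.06,0],
  [0.085,0,0,-0.09,0],
  [0.085,0,0,-0.11,0],
  [0.085,0,0,-0.118,0],
  [0.085,0,0,-0.118,0],
  [0.03,0,0,-0.118,0],
  [0.03,0,0,-0.118,0],
  [0.03,0,0,-0.118,0],
  [0.03,0,0,-0.118,0],
  [0.03,0,0,-0.118,0],
  [0.03,0,0,-0.118,0],
])

```text
t: 3.53
position: [0.609, -0.3285, 0.036]
tcp_rot: [3.139, 0.002, 1.571]
ft_force: [-1.1, 0.6, 7.0]
gripper_width: 0.0423
gripper_force: 61.0
```

Request:
play_rows([
  [0.03,0,0,0.02,0],
  [0.03,0,0,0.05,0],
  [0.03,0,0,0.08,0],
  [0.03,0,0,0.11,0],
  [0.03,0,0,0.13,0],
  [0.03,0,0,0.14,0],
  [0.03,0,0,0.14,0],
])

```text
t: 4.12
position: [0.609, -0.3285, 0.1768]
tcp_rot: [3.138, 0.003, 1.571]
ft_force: [-0.1, -0.1, -1.2]
gripper_width: 0.0427
gripper_force: 61.1
```

Request:
play_rows([
  [0.03,-0.008,0.022,0,0],
  [0.03,-0.021,0.06,0,0],
  [0.03,-0.034,0.095,0,0],
  [0.03,-0.047,0.131,0,0],
  [0.03,-0.061,0.17,0,0],
  [0.03,-0.075,0.21,0,0],
  [0.03,-0.09,0.25,0,0],
  [0.03,-0.104,0.29,0,0],
  [0.03,-0.118,0.33,0,0],
  [0.03,-0.132,0.37,0,0],
  [0.03,-0.143,0.4,0,0],
  [0.03,-0.151,0.421,0,0],
])

```text
t: 5.12
position: [0.4546, 0.0963, 0.1716]
tcp_rot: [-3.139, -0.001, 1.573]
ft_force: [0.1, 0.5, -1.5]
gripper_width: 0.0425
gripper_force: 61.2
```

Request:
play_rows([
  [0.03,0,0,0,4.4],
  [0.03,0,0,0,4.4],
  [0.03,0,0,-0.03,4.4],
  [0.03,0,0,-0.06,4.4],
  [0.03,0,0,-0.09,4.4],
  [0.03,0,0,-0.11,4.4],
  [0.03,0,0,-0.12,4.4],
  [0.03,0,0,-0.12,4.4],
])

```text
t: 5.78
position: [0.4548, 0.0931, 0.0502]
tcp_rot: [-3.137, -0.001, 1.645]
ft_force: [0.0, -0.1, -1.2]
gripper_width: 0.0423
gripper_force: 61.3
```

Run:
```python
from h import *
import cv2
p=robot.get_state();print(p["position"],p["ft_force"],p["gripper_width"])
b=robot.read_camera("scene")
cv2.imwrite("pics/g2.png",cv2.resize(b[120:270,230:430],(800,600),interpolation=cv2.INTER_CUBIC)[:,:,::-1])
```

```text
[0.45477949 0.09306175 0.0502404 ] [ 0.04602258 -0.07035734 -1.17507134] 0.042348488281143036
```

View pics/g2.png

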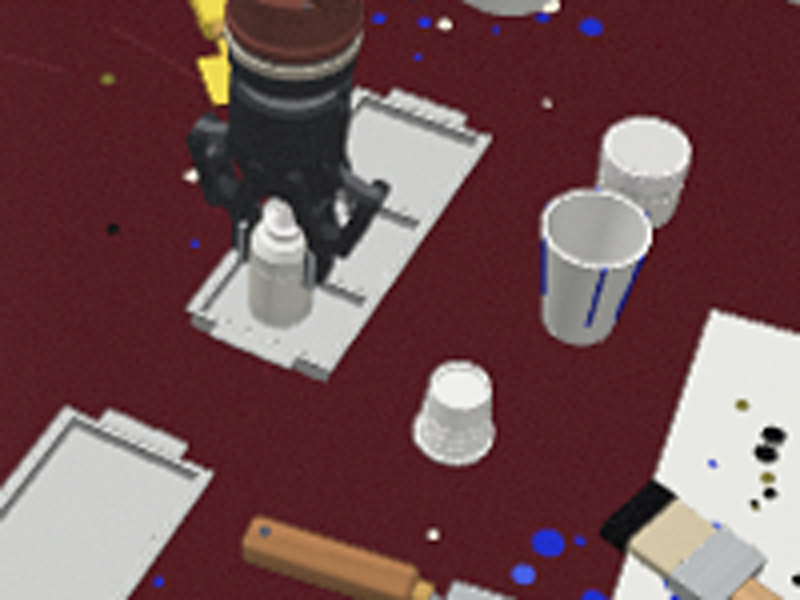

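Bottle hangs upright over the smallest compartment (base ~ (280,315) in crop), clear of its walls.

Request:
play_rows([
  [0.03,0,0,-0.005,0],
  [0.03,0,0,-0.009,0],
  [0.03,0,0,-0.01,0],
  [0.03,0,0,-0.01,0],
])

```text
t: 6.17
position: [0.4572, 0.0934, 0.0437]
tcp_rot: [3.141, 0.0, 1.647]
ft_force: [1.1, 0.3, -0.8]
gripper_width: 0.0424
gripper_force: 61.3
```

Request:
play_rows([
  [0.03,0,0,-0.003,0],
  [0.03,0,0,-0.003,0],
  [0.03,0,0,-0.003,0],
])

```text
t: 6.42
position: [0.4568, 0.0935, 0.0404]
tcp_rot: [3.141, 0.0, 1.648]
ft_force: [-0.3, -0.2, -0.6]
gripper_width: 0.0421
gripper_force: 61.3
```

Request:
play_rows([
  [0.03,0,0,-0.002,0],
  [0.03,0,0,-0.002,0],
  [0.03,0,0,-0.002,0],
])

```text
t: 6.67
position: [0.4571, 0.0935, 0.039]
tcp_rot: [3.141, 0.0, 1.648]
ft_force: [-1.3, 0.5, 5.2]
gripper_width: 0.0424
gripper_force: 61.8
```

Request:
play_rows([
  [0.085,0,0,0,0],
  [0.085,0,0,0,0],
  [0.085,0,0,0,0],
  [0.085,0,0,0,0],
  [0.085,0,0,0.03,0],
  [0.085,0,0,0.07,0],
  [0.085,0,0,0.11,0],
  [0.085,0,0,0.14,0],
  [0.085,0,0,0.15,0],
  [0.085,0,0,0.15,0],
])

```text
t: 7.5
position: [0.4585, 0.0933, 0.1914]
tcp_rot: [3.137, 0.001, 1.648]
ft_force: [0.2, 1.0, -0.5]
gripper_width: 0.0851
gripper_force: 0.0
```

Request:
play_rows([
  [0.085,0.025,0.04,0,0],
  [0.085,0.15,0.237,0,0],
  [0.085,0.15,0.237,0,0],
  [0.085,0.15,0.237,0,0],
  [0.085,0.15,0.237,0,0],
  [0.085,0.15,0.237,0,0],
  [0.085,0.15,0.237,0,0],
  [0.085,0.15,0.237,0,0],
  [0.085,0.15,0.237,0,0],
  [0.085,0.15,0.237,-0.03,0],
  [0.085,0.15,0.237,-0.05,0],
  [0.085,0.15,0.237,-0.06,0],
])

```text
t: 8.5
position: [0.6049, 0.3289, 0.1247]
tcp_rot: [-3.137, 0.001, 1.647]
ft_force: [-0.2, 0.0, -0.8]
gripper_width: 0.0851
gripper_force: 0.0
```

Run:
```python
from h import *
import cv2
p=robot.get_state();print(p["position"],p["ft_force"],p["gripper_width"])
b=robot.read_camera("scene")
cv2.imwrite("pics/g3.png",cv2.resize(b[100:250,250:450],(800,600),interpolation=cv2.INTER_CUBIC)[:,:,::-1])
```

```text
[0.60487012 0.328898   0.12468877] [-0.24485194  0.04098109 -0.77239017] 0.08508120828339846
```

View pics/g3.png

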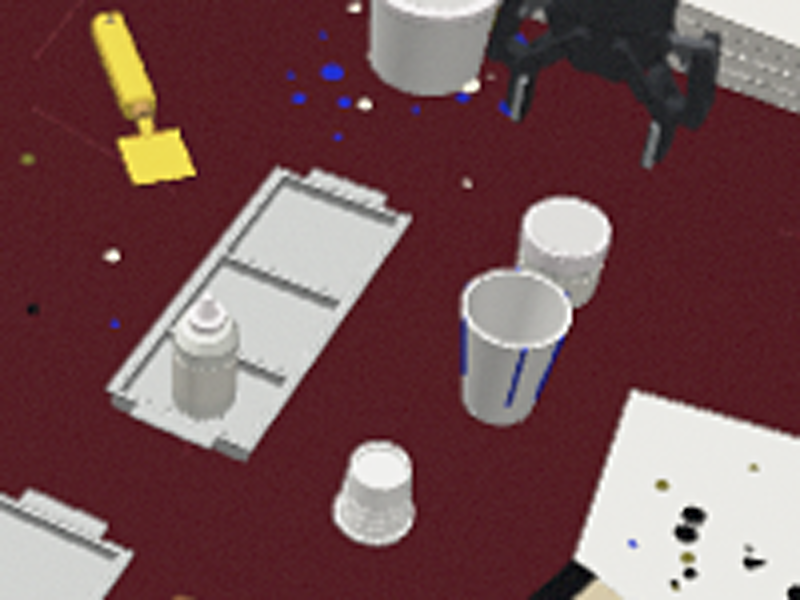

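Run:
```python
from h import *
for p in((.6065,.330,.1376),(.6065+.0425,.330+.003,.1376),(.6065-.0425,.330-.003,.1376),(.6065,.330,.055)):
    print((proj("scene",p)-[250,100])*4)
```

```text
[583.3140591  135.55784252]
[643.64905431 156.87898771]
[524.18868585 114.66415283]
[562.97367878 225.05151053]
```

Bottle stands in the smallest compartment; projection confirms gripper is centred over the jar (crop (565,240)).

Request:
play_rows([
  [0.085,0,0,-0.03,0],
  [0.085,0,0,-0.06,0],
  [0.085,0,0,-0.085,0],
  [0.085,0,0,-0.1,0],
  [0.085,0,0,-0.104,0],
  [0.085,0,0,-0.104,0],
  [0.05,0,0,-0.104,0],
  [0.05,0,0,-0.104,0],
  [0.05,0,0,-0.104,0],
  [0.05,0,0,-0.104,0],
  [0.05,0,0,-0.104,0],
  [0.05,0,0,-0.104,0],
])

```text
t: 9.55
position: [0.6084, 0.3309, 0.0272]
tcp_rot: [3.138, -0.001, 1.648]
ft_force: [-0.7, -1.1, 6.7]
gripper_width: 0.0583
gripper_force: 64.9
```

Request:
play_rows([
  [0.05,0,0,0.02,0],
  [0.05,0,0,0.05,0],
  [0.05,0,0,0.08,0],
  [0.05,0,0,0.11,0],
  [0.05,0,0,0.12,0],
  [0.05,0,0,0.12,0],
])

```text
t: 10.05
position: [0.609, 0.3312, 0.149]
tcp_rot: [3.135, -0.002, 1.648]
ft_force: [0.2, -0.1, -1.6]
gripper_width: 0.0583
gripper_force: 64.9
```

Request:
play_rows([
  [0.05,-0.015,-0.015,0,0],
  [0.05,-0.04,-0.041,0,0],
  [0.05,-0.065,-0.067,0,0],
  [0.05,-0.09,-0.093,0,0],
  [0.05,-0.115,-0.118,0,0],
  [0.05,-0.14,-0.144,0,0],
  [0.05,-0.156,-0.16,0,0],
  [0.05,-0.156,-0.16,-0.02,0],
  [0.05,-0.156,-0.16,-0.05,0],
  [0.05,-0.156,-0.16,-0.08,0],
  [0.05,-0.156,-0.16,-0.1,0],
  [0.05,-0.156,-0.16,-0.105,0],
])

```text
t: 11.05
position: [0.447, 0.17, 0.0339]
tcp_rot: [-3.134, 0.0, 1.648]
ft_force: [-0.3, 0.0, -2.4]
gripper_width: 0.0585
gripper_force: 65.4
```

Request:
play_rows([
  [0.05,0,0,-0.006,0],
  [0.05,0,0,-0.01,0],
  [0.05,0,0,-0.01,0],
  [0.05,0,0,-0.01,0],
])

```text
t: 11.38
position: [0.4518, 0.1706, 0.0305]
tcp_rot: [3.14, 0.0, 1.648]
ft_force: [-0.0, -0.1, -0.8]
gripper_width: 0.0587
gripper_force: 65.5
```

Cmd z 0.0286; nudge down.

Request:
play_rows([
  [0.05,0,0,-0.002,0],
  [0.05,0,0,-0.002,0],
  [0.05,0,0,-0.002,0],
])

```text
t: 11.63
position: [0.452, 0.1706, 0.0301]
tcp_rot: [3.139, 0.0, 1.648]
ft_force: [-8.3, -2.3, 18.9]
gripper_width: 0.0585
gripper_force: 67.5
```

Request:
play_rows([
  [0.085,0,0,0,0],
  [0.085,0,0,0,0],
  [0.085,0,0,0,0],
  [0.085,0,0,0,0],
  [0.085,0,0,0.03,0],
  [0.085,0,0,0.07,0],
  [0.085,0,0,0.11,0],
  [0.085,0,0,0.15,0],
  [0.085,0,0,0.165,0],
  [0.085,0,0,0.165,0],
])

```text
t: 12.47
position: [0.4531, 0.1707, 0.1971]
tcp_rot: [3.134, -0.0, 1.648]
ft_force: [-0.2, 0.2, -0.3]
gripper_width: 0.085
gripper_force: 0.0
```

Request:
play_rows([
  [0.085,0.01,-0.02,0,0],
  [0.085,0.193,-0.372,0,0],
  [0.085,0.193,-0.372,0,0],
  [0.085,0.193,-0.372,0,0],
  [0.085,0.193,-0.372,0,0],
  [0.085,0.193,-0.372,0,0],
  [0.085,0.193,-0.372,0,0],
  [0.085,0.193,-0.372,0,0],
  [0.085,0.193,-0.372,0,0],
  [0.085,0.193,-0.372,0,0],
  [0.085,0.193,-0.372,0,0],
  [0.085,0.193,-0.372,0,0],
])

```text
t: 13.47
position: [0.6442, -0.206, 0.1892]
tcp_rot: [-3.14, -0.001, 1.644]
ft_force: [-0.1, -0.0, 0.2]
gripper_width: 0.0847
gripper_force: 0.0
```

Run:
```python
from h import *
import cv2
p=robot.get_state();print(p["position"],p["ft_force"],p["gripper_width"])
b=robot.read_camera("scene")
cv2.imwrite("pics/g4.png",cv2.resize(b[140:340,240:440],(600,600),interpolation=cv2.INTER_CUBIC)[:,:,::-1])
```

```text
[ 0.64418385 -0.20597876  0.18921066] [-0.07649795 -0.04194895  0.21271417] 0.0847229254609171
```

View pics/g4.png

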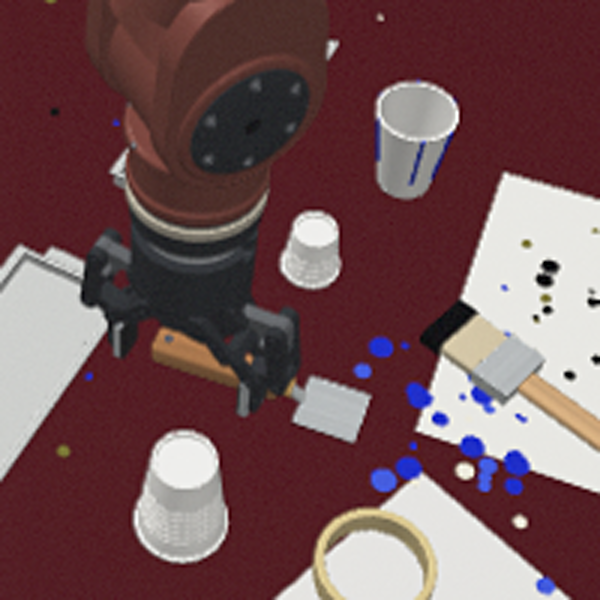

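Gripper is over the tall cup (crop (183,495)), centred. Descend.

Request:
play_rows([
  [0.085,0,0,-0.035,0],
  [0.085,0,0,-0.07,0],
  [0.085,0,0,-0.105,0],
  [0.085,0,0,-0.135,0],
  [0.085,0,0,-0.155,0],
  [0.085,0,0,-0.162,0],
  [0.085,0,0,-0.162,0],
])

```text
t: 14.1
position: [0.642, -0.1997, 0.0277]
tcp_rot: [-3.138, -0.003, 1.649]
ft_force: [0.5, 0.2, 0.1]
gripper_width: 0.085
gripper_force: 0.0
```

Request:
play_rows([
  [0.04,0,0,0,0],
  [0.04,0,0,0,0],
  [0.04,0,0,0,0],
  [0.04,0,0,0,0],
  [0.04,0,0,0,0],
  [0.04,0,0,0,0],
])

```text
t: 14.6
position: [0.6456, -0.2023, 0.0336]
tcp_rot: [3.138, 0.002, 1.648]
ft_force: [-0.3, 1.0, 7.2]
gripper_width: 0.0582
gripper_force: 64.4
```

Request:
play_rows([
  [0.04,0,0,0.015,0],
  [0.04,0,0,0.04,0],
  [0.04,0,0,0.04,0],
  [0.04,0,0,0.04,0],
])

```text
t: 14.93
position: [0.6458, -0.2025, 0.0738]
tcp_rot: [3.137, 0.003, 1.648]
ft_force: [-0.1, -0.8, -0.9]
gripper_width: 0.0581
gripper_force: 63.7
```

Run:
```python
from h import *
import cv2
p=robot.get_state();print(p["position"],p["ft_force"],p["gripper_width"])
b=robot.read_camera("scene")
cv2.imwrite("pics/g5.png",cv2.resize(b[220:340,240:360],(480,480),interpolation=cv2.INTER_CUBIC)[:,:,::-1])
```

```text
[ 0.64577549 -0.20254508  0.07383692] [-0.07104022 -0.76834182 -0.88218698] 0.058095977655553716
```

View pics/g5.png

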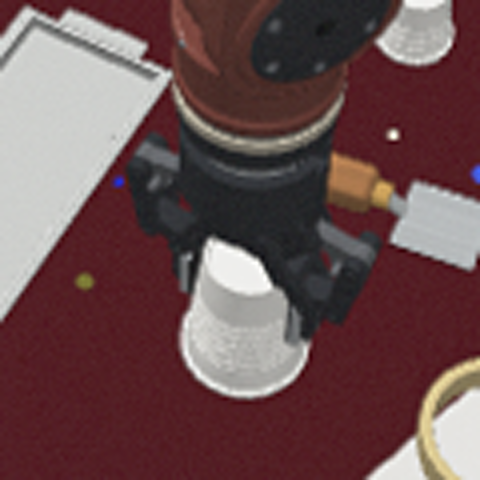

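Request:
play_rows([
  [0.04,0,0,0.02,0],
  [0.04,0,0,0.05,0],
  [0.04,0,0,0.08,0],
  [0.04,0,0,0.11,0],
  [0.04,0,0,0.12,0],
  [0.04,-0.008,0.02,0.12,0],
  [0.04,-0.022,0.05,0.12,0],
  [0.04,-0.037,0.085,0.12,0],
  [0.04,-0.052,0.12,0.12,0],
  [0.04,-0.067,0.155,0.12,0],
  [0.04,-0.082,0.19,0.12,0],
  [0.04,-0.098,0.226,0.12,0],
])

```text
t: 15.98
position: [0.5446, 0.0259, 0.1891]
tcp_rot: [-3.141, -0.0, 1.647]
ft_force: [0.8, 0.6, 0.2]
gripper_width: 0.0577
gripper_force: 63.7
```

Request:
play_rows([
  [0.04,-0.015,0.035,0,0],
  [0.04,-0.03,0.07,0,0],
  [0.04,-0.045,0.105,0,0],
  [0.04,-0.06,0.14,0,0],
  [0.04,-0.075,0.175,0,0],
  [0.04,-0.09,0.208,0,0],
  [0.04,-0.099,0.228,0,0],
  [0.04,-0.102,0.237,0,0],
  [0.04,-0.102,0.237,-0.03,0],
  [0.04,-0.102,0.237,-0.06,0],
  [0.04,-0.102,0.237,-0.09,0],
  [0.04,-0.102,0.237,-0.12,0],
])

```text
t: 16.98
position: [0.4438, 0.2609, 0.0684]
tcp_rot: [-3.141, 0.0, 1.647]
ft_force: [0.3, 0.2, -0.1]
gripper_width: 0.0579
gripper_force: 63.7
```

Request:
play_rows([
  [0.04,0,0,-0.015,0],
  [0.04,0,0,-0.029,0],
  [0.04,0,0,-0.033,0],
  [0.04,0,0,-0.033,0],
  [0.04,0,0,-0.033,0],
])

```text
t: 17.4
position: [0.4438, 0.2608, 0.0367]
tcp_rot: [-3.141, 0.0, 1.647]
ft_force: [0.3, 0.5, -0.4]
gripper_width: 0.0579
gripper_force: 68.7
```

Request:
play_rows([
  [0.04,0,0,-0.002,0],
  [0.04,0,0,-0.002,0],
  [0.04,0,0,-0.002,0],
])

```text
t: 17.65
position: [0.4441, 0.261, 0.0363]
tcp_rot: [3.141, 0.0, 1.647]
ft_force: [-3.9, -2.7, 13.3]
gripper_width: 0.0579
gripper_force: 70.6
```

Request:
play_rows([
  [0.085,0,0,0,0],
  [0.085,0,0,0,0],
  [0.085,0,0,0,0],
  [0.085,0,0,0,0],
  [0.085,0,0,0.03,0],
  [0.085,0,0,0.07,0],
  [0.085,0,0,0.11,0],
  [0.085,0,0,0.15,0],
  [0.085,0,0,0.155,0],
  [0.085,0,0,0.155,0],
])

```text
t: 18.48
position: [0.4457, 0.2619, 0.1936]
tcp_rot: [3.136, -0.001, 1.648]
ft_force: [0.1, -0.5, -1.4]
gripper_width: 0.0851
gripper_force: 0.0
```

Request:
play_rows([
  [0.06,0.01,-0.017,0,-7],
  [0.06,0.185,-0.322,0,-14],
  [0.06,0.185,-0.322,0,-21],
  [0.06,0.185,-0.322,0,-28],
  [0.06,0.185,-0.322,0,-35],
  [0.06,0.185,-0.322,0,-42],
  [0.06,0.185,-0.322,0,-49],
  [0.06,0.185,-0.322,0,-56],
  [0.06,0.185,-0.322,0,-63],
  [0.06,0.185,-0.322,0,-70],
  [0.06,0.185,-0.322,0,-77],
  [0.06,0.185,-0.322,0,-82],
])

```text
t: 19.48
position: [0.6284, -0.062, 0.1874]
tcp_rot: [-3.14, 0.003, 0.208]
ft_force: [0.4, -0.2, 0.8]
gripper_width: 0.0598
gripper_force: 0.0
```

Request:
play_rows([
  [0.06,0,0,-0.03,0],
  [0.06,0,0,-0.06,0],
  [0.06,0,0,-0.09,0],
  [0.06,0,0,-0.11,0],
  [0.06,0,0,-0.11,0],
])

```text
t: 19.9
position: [0.6246, -0.0593, 0.0728]
tcp_rot: [-3.136, 0.009, 0.216]
ft_force: [-0.2, 0.7, -0.4]
gripper_width: 0.0602
gripper_force: 0.0
```

Run:
```python
from h import *
import cv2
p=robot.get_state();print(p["position"],p["tcp_rot"],p["joints"][5],p["gripper_width"])
b=robot.read_camera("scene")
cv2.imwrite("pics/g6.png",cv2.resize(b[130:330,240:440],(600,600),interpolation=cv2.INTER_CUBIC)[:,:,::-1])
```

```text
[ 0.62455927 -0.05925872  0.07276578] [-3.13648354  0.00909038  0.21644451] 2.6225335289201213 0.06023383031383961
```

View pics/g6.png

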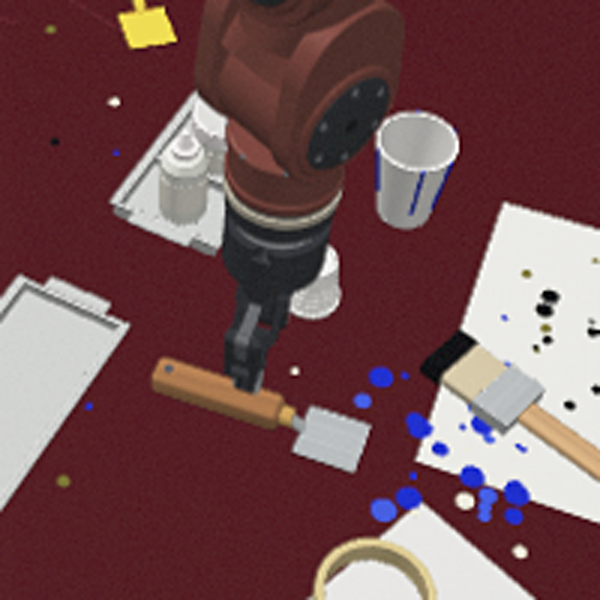

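Fingers straddle the wooden handle (crop (245,385)), aligned. Descend and close.

Request:
play_rows([
  [0.06,0,0,-0.03,0],
  [0.06,0,0,-0.055,0],
  [0.06,0,0,-0.068,0],
  [0.06,0,0,-0.0745,0],
  [0.06,0,0,-0.0745,0],
  [0.06,0,0,-0.0745,0],
  [0.01,0,0,-0.0745,0],
  [0.01,0,0,-0.0745,0],
  [0.01,0,0,-0.0745,0],
  [0.01,0,0,-0.0745,0],
  [0.01,0,0,-0.0745,0],
  [0.01,0,0,-0.0745,0],
])

```text
t: 20.95
position: [0.6299, -0.0609, 0.0074]
tcp_rot: [3.14, -0.002, 0.216]
ft_force: [-0.8, -0.5, 5.8]
gripper_width: 0.0247
gripper_force: 60.8
```

Request:
play_rows([
  [0.01,0,0,0.015,0],
  [0.01,0,0,0.04,0],
  [0.01,0,0,0.06,0],
  [0.01,0,0,0.06,0],
])

```text
t: 21.28
position: [0.6314, -0.0613, 0.071]
tcp_rot: [3.138, -0.006, 0.217]
ft_force: [0.4, -0.7, -0.2]
gripper_width: 0.0244
gripper_force: 59.8
```

Run:
```python
from h import *
import cv2
p=robot.get_state();print(p["position"],p["tcp_rot"],p["gripper_width"],p["moment"])
b=robot.read_camera("scene")
cv2.imwrite("pics/g7.png",cv2.resize(b[210:310,270:390],(600,500),interpolation=cv2.INTER_CUBIC)[:,:,::-1])
```

```text
[ 0.63143725 -0.06132486  0.07096723] [ 3.1381708  -0.00575567  0.21656047] 0.024403582080292155 [-0.03342968 -0.12910663 -0.01938778]
```

View pics/g7.png

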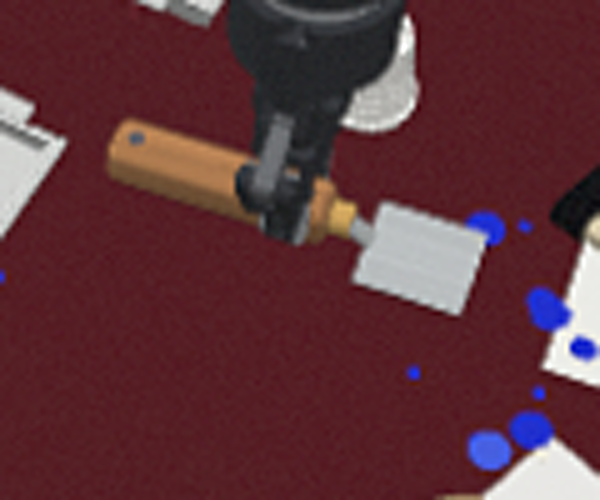

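Request:
play_rows([
  [0.01,0,0,0.03,0],
  [0.01,-0.01,-0.006,0.06,7],
  [0.01,-0.025,-0.014,0.06,14],
  [0.01,-0.042,-0.024,0.06,21],
  [0.01,-0.06,-0.034,0.06,28],
  [0.01,-0.078,-0.045,0.06,35],
  [0.01,-0.096,-0.055,0.06,42],
  [0.01,-0.114,-0.065,0.06,49],
  [0.01,-0.132,-0.076,0.06,56],
  [0.01,-0.15,-0.086,0.06,63],
  [0.01,-0.165,-0.095,0.06,70],
  [0.01,-0.178,-0.102,0.06,77],
])

```text
t: 22.33
position: [0.4494, -0.1628, 0.1247]
tcp_rot: [-3.14, -0.001, 1.566]
ft_force: [-0.5, 0.2, -0.5]
gripper_width: 0.0246
gripper_force: 59.8
```

Request:
play_rows([
  [0.01,0,0,0,5],
  [0.01,0,0,0,5],
  [0.01,0,0,-0.03,5],
  [0.01,0,0,-0.06,5],
  [0.01,0,0,-0.085,5],
  [0.01,0,0,-0.095,5],
  [0.01,0,0,-0.095,5],
  [0.01,0,0,-0.095,5],
])

```text
t: 23.0
position: [0.4508, -0.1623, 0.031]
tcp_rot: [-3.141, -0.001, 1.647]
ft_force: [1.5, 0.0, 0.2]
gripper_width: 0.025
gripper_force: 59.8
```

Run:
```python
from h import *
import cv2
p=robot.get_state();print(p["position"],p["tcp_rot"],p["gripper_width"],p["ft_force"])
b=robot.read_camera("scene")
cv2.imwrite("pics/g8.png",cv2.resize(b[200:340,170:310],(600,600),interpolation=cv2.INTER_CUBIC)[:,:,::-1])
```

```text
[ 0.45082927 -0.16226488  0.03104188] [-3.14113624e+00 -5.12692211e-04  1.64663783e+00] 0.02501557796357031 [1.45490175 0.03412454 0.17721247]
```

View pics/g8.png

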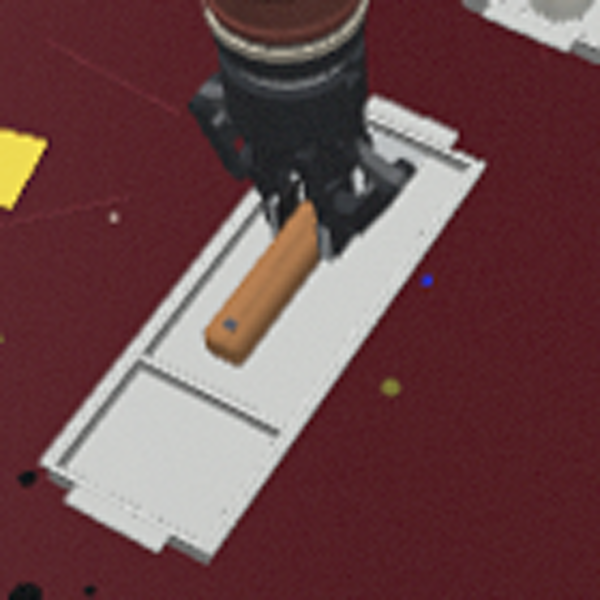

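Run:
```python
from h import *
f=lambda u:crop(u,600/140,(170,200))
print(back("scene",f((236,365)),.0236),back("scene",f((228,325)),.0476),back("scene",f((207,392)),.015),back("scene",f((425,143)),.015))
```

```text
[ 0.4653833  -0.24903334] [ 0.45704484 -0.24216957] [ 0.45895451 -0.26770317] [ 0.45966242 -0.05959512]
```

Request:
play_rows([
  [0.01,0,-0.003,-0.01,0],
  [0.01,0,-0.003,-0.017,0],
  [0.01,0,-0.003,-0.02,0],
  [0.01,0,-0.003,-0.02,0],
  [0.01,0,-0.003,-0.02,0],
])

```text
t: 23.47
position: [0.4508, -0.1656, 0.0108]
tcp_rot: [3.142, -0.0, 1.647]
ft_force: [1.1, 0.2, -1.7]
gripper_width: 0.0248
gripper_force: 59.8
```

Request:
play_rows([
  [0.01,0,0,-0.0015,0],
  [0.01,0,0,-0.0015,0],
  [0.01,0,0,-0.0015,0],
])

```text
t: 23.72
position: [0.451, -0.1657, 0.0104]
tcp_rot: [3.141, 0.0, 1.648]
ft_force: [-4.5, 2.9, 11.1]
gripper_width: 0.0245
gripper_force: 61.2
```

Request:
play_rows([
  [0.045,0,0,0,0],
  [0.045,0,0,0,0],
  [0.045,0,0,0,0],
  [0.045,0,0,0.02,0],
  [0.045,0,0,0.05,0],
  [0.085,0,0,0.09,0],
  [0.085,0,0,0.13,0],
  [0.085,0,0,0.15,0],
])

```text
t: 24.38
position: [0.452, -0.1663, 0.1641]
tcp_rot: [3.138, 0.003, 1.648]
ft_force: [-0.1, -0.7, 0.4]
gripper_width: 0.079
gripper_force: 0.0
```

Request:
play_rows([
  [0.085,0.02,0.03,0,0],
  [0.085,0.152,0.237,0,0],
  [0.085,0.152,0.237,0,0],
  [0.085,0.152,0.237,0,0],
  [0.085,0.152,0.237,0,0],
  [0.085,0.152,0.237,0,0],
  [0.085,0.152,0.237,0,0],
  [0.085,0.152,0.237,0,0],
  [0.085,0.152,0.237,-0.03,0],
  [0.085,0.152,0.237,-0.06,0],
  [0.085,0.152,0.237,-0.07,0],
  [0.085,0.152,0.237,-0.07,0],
])

```text
t: 25.38
position: [0.6004, 0.0715, 0.0859]
tcp_rot: [-3.136, -0.001, 1.647]
ft_force: [-0.2, -0.0, -0.3]
gripper_width: 0.085
gripper_force: 0.0
```

Run:
```python
from h import *
import cv2
p=robot.get_state();print(p["position"],p["tcp_rot"],p["gripper_width"],p["ft_force"])
b=robot.read_camera("scene")
cv2.imwrite("pics/g9.png",cv2.resize(b[120:345,170:420],(667,600),interpolation=cv2.INTER_CUBIC)[:,:,::-1])
```

```text
[0.60041133 0.07150599 0.08590458] [-3.13590432e+00 -9.88112444e-04  1.64747815e+00] 0.0850364433858441 [-0.16162234 -0.02111967 -0.30176986]
```

View pics/g9.png

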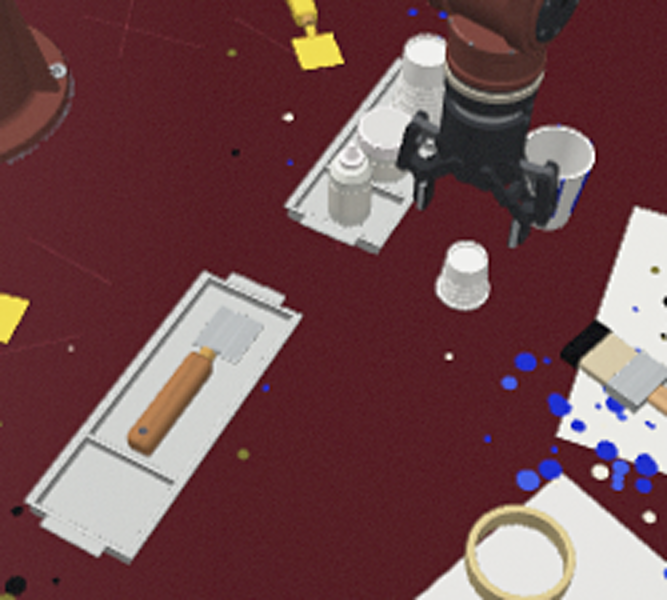

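Knife lies in the long compartment and the three others stand upright in tray3; gripper is centred over the small cup (crop (465,275)).

Request:
play_rows([
  [0.085,0,0,-0.03,0],
  [0.085,0,0,-0.06,0],
  [0.085,0,0,-0.075,0],
  [0.085,0,0,-0.08,0],
  [0.085,0,0,-0.08,0],
  [0.085,0,0,-0.08,0],
  [0.025,0,0,-0.08,0],
  [0.025,0,0,-0.08,0],
  [0.025,0,0,-0.08,0],
  [0.025,0,0,-0.08,0],
  [0.025,0,0,-0.08,0],
  [0.025,0,0,-0.08,0],
])

```text
t: 26.43
position: [0.6038, 0.0713, 0.0113]
tcp_rot: [3.139, 0.001, 1.648]
ft_force: [-3.3, 0.1, 9.7]
gripper_width: 0.0445
gripper_force: 60.5
```

Request:
play_rows([
  [0.025,0,0,0.02,0],
  [0.025,0,0,0.05,0],
  [0.025,0,0,0.08,0],
  [0.025,0,0,0.12,0],
  [0.025,-0.007,-0.02,0.14,0],
  [0.025,-0.017,-0.045,0.14,0],
  [0.025,-0.028,-0.075,0.14,0],
  [0.025,-0.039,-0.105,0.14,0],
  [0.025,-0.051,-0.138,0.14,0],
  [0.025,-0.063,-0.171,0.14,0],
  [0.025,-0.075,-0.204,0.14,0],
  [0.025,-0.086,-0.234,0.14,0],
])

```text
t: 27.43
position: [0.5161, -0.1643, 0.1499]
tcp_rot: [3.141, 0.001, 1.648]
ft_force: [-0.4, -0.9, -0.5]
gripper_width: 0.0439
gripper_force: 61.1
```

Request:
play_rows([
  [0.025,-0.013,-0.033,0,0],
  [0.025,-0.025,-0.066,0,0],
  [0.025,-0.037,-0.098,0,0],
  [0.025,-0.05,-0.13,0,0],
  [0.025,-0.055,-0.144,0,0],
  [0.025,-0.055,-0.144,-0.03,0],
  [0.025,-0.055,-0.144,-0.06,0],
  [0.025,-0.055,-0.144,-0.09,0],
  [0.025,-0.055,-0.144,-0.115,0],
  [0.025,-0.055,-0.144,-0.12,0],
  [0.025,-0.055,-0.144,-0.12,0],
])

```text
t: 28.35
position: [0.4609, -0.3052, 0.0279]
tcp_rot: [-3.14, -0.003, 1.648]
ft_force: [0.0, 0.2, 0.2]
gripper_width: 0.0441
gripper_force: 61.1
```

Request:
play_rows([
  [0.025,0,0,-0.008,0],
  [0.025,0,0,-0.014,0],
  [0.025,0,0,-0.014,0],
  [0.025,0,0,-0.014,0],
])

```text
t: 28.68
position: [0.4622, -0.3068, 0.016]
tcp_rot: [3.141, 0.001, 1.648]
ft_force: [0.1, -0.1, -0.5]
gripper_width: 0.0441
gripper_force: 61.1
```

Request:
play_rows([
  [0.025,0,0,-0.002,0],
  [0.025,0,0,-0.002,0],
  [0.025,0,0,-0.002,0],
])

```text
t: 28.93
position: [0.4625, -0.3072, 0.0143]
tcp_rot: [3.14, 0.001, 1.648]
ft_force: [-0.5, 0.3, 4.5]
gripper_width: 0.0441
gripper_force: 61.8
```

Seated. Release, lift, and retreat for a check.

Request:
play_rows([
  [0.062,0,0,0,0],
  [0.062,0,0,0,0],
  [0.062,0,0,0,0],
  [0.062,0,0,0.02,0],
  [0.062,0,0,0.06,0],
  [0.062,0,0,0.1,0],
  [0.062,0,0,0.14,0],
  [0.062,0,0,0.18,0],
  [0.062,0,0,0.2,0],
])

```text
t: 29.68
position: [0.4627, -0.3074, 0.2187]
tcp_rot: [3.138, 0.004, 1.648]
ft_force: [-0.2, 0.2, 0.4]
gripper_width: 0.0621
gripper_force: 0.0
```

Request:
play_rows([
  [0.062,0,0.3,0,0],
  [0.062,0,0.3,0,0],
  [0.062,0,0.3,0,0],
  [0.062,0,0.3,0,0],
  [0.062,0,0.3,0,0],
  [0.062,0,0.3,0,0],
  [0.062,0,0.3,0,0],
  [0.062,0,0.3,0,0],
  [0.062,0,0.3,0,0],
])

```text
t: 30.43
position: [0.4616, -0.004, 0.2134]
tcp_rot: [3.141, -0.0, 1.652]
ft_force: [0.5, -0.6, 0.1]
gripper_width: 0.0621
gripper_force: 0.0
```

Run:
```python
from h import *
import cv2
a=robot.read_camera("top");b=robot.read_camera("scene")
x=cv2.resize(b[120:345,170:395],(400,400));y=cv2.resize(a[110:260,140:500],(800,333))
print(robot.get_state()["ft_force"])
# lower 200 rows of canvas: scene left, blank right
z=np.zeros((600,800,3),np.uint8);z[:267,:640]=cv2.resize(a[110:260,140:500],(640,267));z[267:600,:]=cv2.resize(b[150:331,110:545],(800,333))
cv2.imwrite("pics/end.png",z[:,:,::-1])
```

```text
[-0.09029568  0.35664086  0.59697388]
```

View pics/end.png

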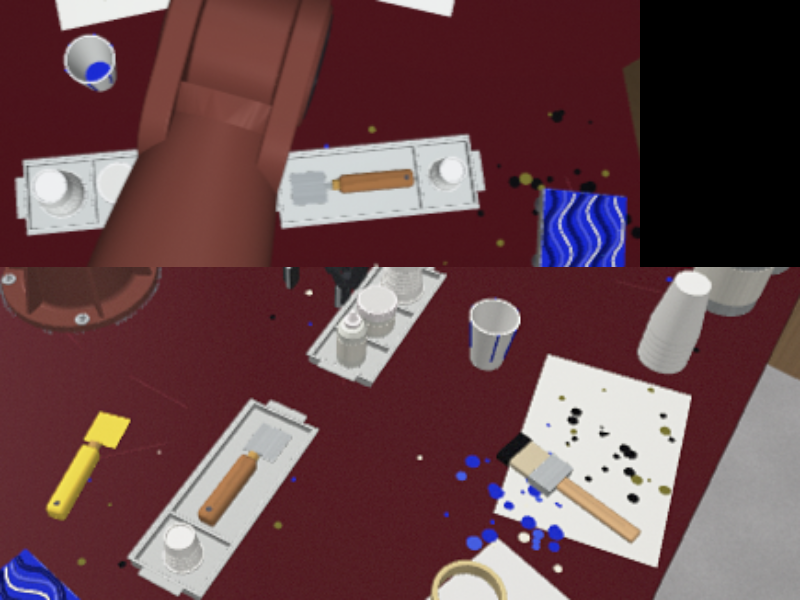

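All five items stand or lie in their compartments: bottle, jar and tall cup in tray3, knife and small cup in tray2. The used cup (90,62) and the painting (585,230) are undisturbed.

```bash
python3 -c "
from plant import robot
print(robot.hand_in())"
```

```text
the job is handed in; nothing more can be done
None
```

Both kits are made up and handed in at about 30 s: the last picture shows all five items upright or flat in their compartments, with the used cup and wet painting left alone.

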